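# Refit the overflow tube of the rinse well

## Task

The scoop-rinsing well on the counter has just been washed, and its steel overflow tube is standing in the drying stand with the pump barrel and the muddler. Put the overflow tube back into the push-fit drain socket in the well's floor: press it straight down past the seal until it bottoms and leave it standing there, fully home. Leave the other things in the stand, the spoon in the well and the topping jar where they are.

Things in the scene. Friction and masses are not known exactly. Their poses are not given: they have to be found in the camera images.
- tube: The overflow tube: plain stainless tube, open both ends, outside diameter 22 mm, 95 mm long, about 75 g. Origin: centre of its lower end (foot); z up along its axis. The lowest 6 mm taper in to 18.6 mm. A thin dark line round it 33 mm above the foot is level with the collet's top face when fully home. Starts upright, foot down, in any one of the drying stand's three holes.
- drain_mouth (a point): Centre of the mouth of the drain's push-fit collet, at its top face, 58 mm above the counter and 8 mm above the basin floor; z up along the bore, x and y as the well's. A black plastic ring 35 mm outside; a funnel 30 mm wide at the mouth narrows within 4 mm to a 24 mm bore.
- drain_stop (a point): Centre of the rigid stop at the bottom of the drain socket, 33 mm below the mouth, where the tube's foot bottoms. A sprung rubber seal lies about 15 mm below the mouth: the tube slides freely to about 17 mm deep, then needs a push of about 8 to 14 N to pass the seal and 5 to 8 N to slide on to the stop; the seal then holds it.
- well: The rinse well, fixed: stainless basin 340 mm (its y) by 208 mm (its x), rim 135 mm above the counter; origin on the counter under its centre. Inside 198 mm in x, from y = -120 to +165 mm, floor 50 mm above the counter. Drain at x = 0, y = +66 mm. A deck at the -y end carries a rinse tap whose top is 190 mm above the counter, spout reaching to y = -85 mm.
- stand: The drying stand, fixed: a low black plastic drip tray 110 mm (its x) by 250 mm (its y) with a flat plate whose top is 45 mm above the counter. Origin on the counter under its centre. Three 27 mm holes in the plate lie in a row along its y at -75, 0 and +75 mm; what stands in them rests on the tray floor, 4 mm above the counter.
- muddler: White plastic muddler standing in another hole of the drying stand: shaft 22 mm, head 28 mm wide on top, 90 mm long; origin at the centre of its lower end. To be left alone.
- pump: White syrup pump barrel standing in another hole of the drying stand: 22 mm barrel with a 34 mm collar and a small button on top, 95 mm long; origin at the centre of its lower end. To be left alone.
- ladle: Steel spoon about 150 mm long lying on the basin floor along the well's x, about 60 mm to the -y side of the middle of the well. To be left alone.
- topping_jar: Amber glass jar with a steel lid, 60 mm wide, 80 mm high, standing on the counter beyond the gap between well and stand; origin at the centre of its underside. To be left alone.
Not all that is in view belongs to the job. Leave any blue look-alike of the tube alone.

How it is judged:
At the end, for the whole second after the job is handed in: The tube stands in the drain socket, released and at rest: its foot at least 30.5 mm below the collet's mouth (it bottoms at 33 mm), within 4 mm of the bore's axis, upright within 7 degrees (z of tube in the frame of drain_mouth below -0.0305 m and horizontal distance between tube and drain_mouth below 0.004 m and angle between tube's own z axis and vertical below 0.12 rad and linear speed of tube below 0.01 m/s); the robot touches nothing.
It fails at once if the muddler or the pump barrel is moved more than 25 mm or pulled over (distance of any of muddler, pump from where it was at the start of the episode above 0.025 m or angle between any of muddler, pump's own z axis and vertical above 0.5 rad).
It fails at once if the spoon in the well is moved more than 40 mm (distance of ladle from where it was at the start of the episode above 0.04 m).
It fails at once if the topping jar is moved more than 40 mm or knocked over (distance of topping_jar from where it was at the start of the episode above 0.04 m or angle between topping_jar's own z axis and vertical above 0.5 rad).
It also fails if it takes over 42 s, if anything falls off the work surface, if the arm or the gripper's body presses on something with over 40 N, if the wrist force passes 120 N, or if a joint passes its speed limit or range.

## Robot

A 7-joint arm with a two-finger parallel gripper is mounted at the origin on the work surface. World frame = base frame: x ahead of the robot, y to its left, z up, the work surface at z = 0. Lengths are in m, angles in rad, forces in N, time in s.
With the tool pointing down it reaches from about 0.425 to 0.825 m from the base axis. Payload 3.6 kg.
Tool frame: the origin (TCP) lies midway between the tips of the shut fingers; the grasp point (between the pads) lies 19 mm behind it (robot.grip_point_offset is the distance from the TCP to the grasp point, in m); z points along the fingers, x is the direction in which the jaws open and shut, and the axes are right-handed (so a half turn about z gives the same grasp; the last joint's range is limited). The gripper opens to 93 mm and grips with 3 to 60 N. Pads are 15 mm wide; open, the fingers measure 128 mm over their backs; the gripper's body (75 mm by 188 mm) begins 65 mm behind the grasp point.
Start: joints at [-1.302, 0.615, -0.013, 1.423, 0.008, 1.103, -0.04], TCP at [0.189, 0.622, 0.219] pointing down, gripper open.
Joint ranges: [-3.12, 3.12], [-0.3, 2.06], [-1.34, 1.32], [0.26, 2.42], [-1.36, 4.5], [0.01, 1.98], [-2.84, 2.84]. Speed limits (rad/s): [2.79, 2.79, 3.14, 3.14, 3.14, 3.14, 3.14].

## Interface

Orientations are given as a unit quaternion [x, y, z, w].
In Python, from workcell import robot, optics gives the robot as it stands.
- The arm moves only by the shell command python3 -m creep 'ROWS' [OPENING] [FORCE]. ROWS is text: rows parted by semicolons, each of 4 numbers parted by spaces: the shift along the tool's x, y, z in m, then the turn about the tool's z in rad. A call has 1 to 5 rows; each row shifts and turns the pose as measured when the row begins, along the tool's axes as they then stand; what a row does not reach is not made up. A row lasts 1/8 s, in which the tool goes at most 62.5 mm and 10.7 degrees, less where a joint would pass 70% of its speed; a pose out of reach is approached as far as the arm can. A call is refused whole if a number of a shift passes 0.0625 or a number of a turn 0.188, either way. A call with a gripper value outside its range is refused whole. OPENING is the closure, from 0 (fully open) to 1 (shut), set as the call begins (- or left out, the last holds). The fingers move at their own pace and stop on an object; FORCE is the grip in N (left out, the last holds). Time passes only in rows, so rows that do not move let the fingers close. It gives the time, the measured TCP pose, the force and the opening at its end, in the units of the state.
- robot.get_obs(): the state, without advancing time (a new reading comes with each control period).
- optics.grab_frame(name): name is "side" or "top" or "wrist"; returns (picture, depth): 420x560x3 uint8, blue, green, red; 420x560 float32, m along the optical axis (not along the pixel's ray), 0 where there is no reading.
- optics.camera_info(name): a dict with "intrinsics" (3x3 intrinsics, pixels), "xyz" and "attitude" of the camera in the world. Camera axes: x right, y down, z forward; pixel columns grow to the right and rows downward; lengths in m; the calibration is good to about 2 mm. A picture is of the moment at which its call begins: read the wrist's pose just before it. camera_info takes no time and is no camera call; for the wrist camera it gives the pose at the moment of the call.
- robot.close_job(): hands the job in, once; it reports no verdict.
Trained networks look in the newest picture that a camera, given by its name, has taken for a name from the list of things; names that differ only in an ending like _2 or _b are one class to them, and where a whole thing is asked for, a point or a joint stands for the part that bears it (a point fixed in the world has none). Each returns a list of dicts, best first, with "score" (0 to 1); they miss things now and then, are a little off and sometimes report something else, mostly with a low value. They report only what shows in the picture. A call takes as long as a camera call. They do not tell look-alikes from the thing itself.
- optics.recognise(camera, name): "xyz" ([x, y, z] in m, in world coordinates, good to about 4 mm: the middle of the surface that is visible of it).
The state is a dict: "clock": time; "joints": joint angles; "joint_velocities": joint speeds; "effort": joint torques, N m; "tool_pos": TCP position; "ee_rot": TCP orientation; "force": force on the tool from outside, world axes, zero at the start; "moment": the same for the moment, N m; "opening": opening from 0.0 (shut) to 1.0 (fully open).
Only numpy, scipy, OpenCV 4.12 (cv2) and the standard library are available. Lean on these libraries where they do the work, as an engineer would, in place of code of your own. Each camera call takes 0.05 s, during which the arm holds its last target.

## Working session

There is one attempt and no reset: what is moved stays moved. The work goes in short steps, Python scripts to look and compute and a shell command to move; the robot and the scene stay as the last step left them, time stands still between calls to the robot, and variables do not carry over. Pictures are saved under pics/ and viewed, and the job is handed in when it is done.

```bash
ls; mkdir -p pics
python3 - <<'E'
from workcell import robot, optics
import cv2
o=robot.get_obs(); print(o['clock'],o['tool_pos'],o['ee_rot'],o['opening'])
for c in ['side','top','wrist']:
    i=optics.camera_info(c); print(c,i)
    p,d=optics.grab_frame(c); cv2.imwrite(f'pics/{c}0.png',p)
for n in ['tube','well','stand','muddler','pump','ladle','topping_jar','drain_mouth']:
    for c in (['top','side'] if n in('tube','pump','muddler') else ['top']):
        try: print(n,c,[(r['score'],r['xyz']) for r in optics.recognise(c,n)])
        except Exception as e: print(n,e)
print(robot.get_obs()['clock'])
E
```

```text
pics
0.0 [0.18951262 0.62124955 0.21774009] [ 8.03611275e-01  5.95153925e-01 -5.68827872e-04  6.33094640e-04] 1.0001066136343948
side {'intrinsics': array([[463.62037728,   0.        , 270.9398116 ],
       [  0.        , 463.62037728, 209.10893422],
       [  0.        ,   0.        ,   1.        ]]), 'xyz': array([0.07879184, 0.53989998, 0.57510223]), 'attitude': array([-0.34393214,  0.82534275, -0.41801097,  0.16058288])}
top {'intrinsics': array([[412.05844585,   0.        , 278.2128947 ],
       [  0.        , 412.05844585, 207.97674498],
       [  0.        ,   0.        ,   1.        ]]), 'xyz': array([ 0.46932467, -0.00343404,  1.01059504]), 'attitude': array([-0.69621544,  0.71601106, -0.02595298,  0.04403035])}
wrist {'intrinsics': array([[306.152156  ,   0.        , 277.12166892],
       [  0.        , 306.152156  , 208.35153987],
       [  0.        ,   0.        ,   1.        ]]), 'xyz': array([0.12858669, 0.64020398, 0.3845503 ]), 'attitude': array([0.79754664, 0.59147289, 0.06976802, 0.09597705])}
tube top [(0.65, [0.3737, -0.1389, 0.0617]), (0.51, [0.6368, -0.1596, 0.0654]), (0.44, [0.3898, -0.2473, 0.064])]
tube side [(0.91, [0.6341, -0.1487, 0.0551]), (0.86, [0.5103, -0.1818, 0.0754]), (0.67, [0.3744, -0.1236, 0.0565]), (0.57, [0.3843, -0.2441, 0.0499]), (0.18, [0.4895, -0.1011, 0.0725])]
well top [(0.86, [0.5415, 0.2207, 0.0516])]
stand top [(0.81, [0.5053, -0.1838, 0.0438]), (0.66, [0.5421, 0.216, 0.0505]), (0.28, [0.7262, -0.018, 0.0829])]
muddler top [(0.63, [0.5038, -0.114, 0.0905])]
muddler side [(0.62, [0.4884, -0.1072, 0.0712])]
pump top [(0.48, [0.5174, -0.2629, 0.0748])]
pump side [(0.56, [0.5142, -0.2571, 0.0742])]
ladle top [(0.98, [0.5525, 0.1463, 0.059])]
topping_jar top [(0.89, [0.7259, -0.0187, 0.0799])]
drain_mouth top [(0.9, [0.5378, 0.2158, 0.054])]
0.7
```

View pics/top0.png

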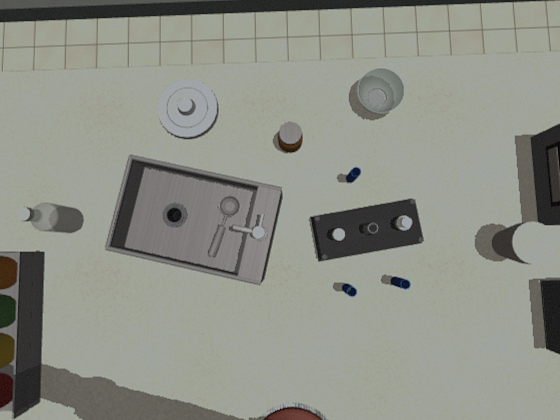

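View pics/side0.png

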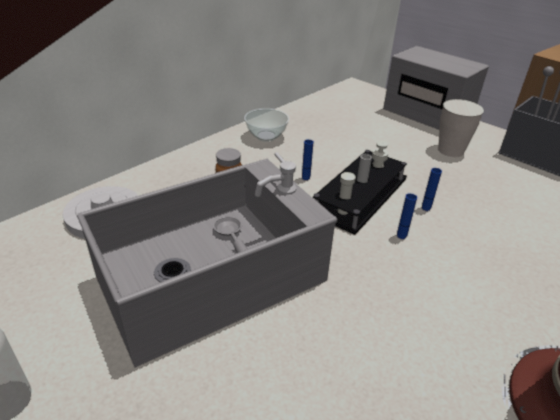

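View pics/wrist0.png

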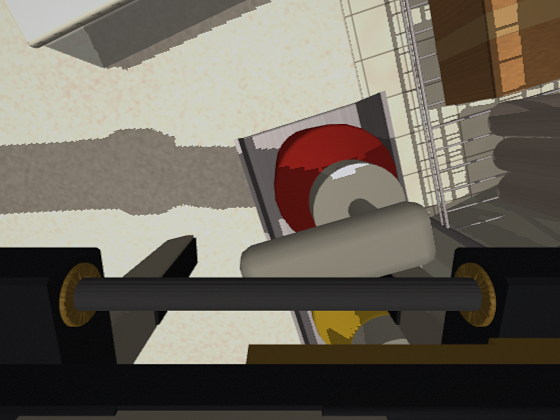

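The top view shows the steel tube in the stand's middle hole (372,229). The muddler (338,235) and pump (403,223) stand either side of it. The blue look-alikes are at (353,175), (349,290) and (400,282), and the drain is at (174,215). Next I'll confirm with enlarged crops and measure.

```bash
cat > h.py <<'E'
from workcell import robot, optics
import numpy as np, cv2
from scipy.spatial.transform import Rotation as R
def cam(c):
    i=optics.camera_info(c); return i['intrinsics'],np.array(i['xyz']),R.from_quat(i['attitude']).as_matrix()
def cloud(c,d):
    K,t,M=cam(c); v,u=np.indices(d.shape)
    p=np.stack([(u-K[0,2])/K[0,0]*d,(v-K[1,2])/K[1,1]*d,d],-1)
    return p@M.T+t
def atz(c,u,v,z):
    K,t,M=cam(c); r=M@np.array([(u-K[0,2])/K[0,0],(v-K[1,2])/K[1,1],1]); return t+r*(z-t[2])/r[2]
E
python3 - <<'E'
from h import *
p,d=optics.grab_frame('top'); s,ds=optics.grab_frame('side')
np.save('topd.npy',d); np.save('sided.npy',ds)
a=cv2.resize(p[190:270,300:435],None,fx=5,fy=5,interpolation=cv2.INTER_CUBIC)[:, :675]
cv2.imwrite('pics/c_top.png',a)
cv2.imwrite('pics/c_side.png',cv2.resize(s[130:230,290:420],None,fx=5,fy=5,interpolation=cv2.INTER_CUBIC))
cv2.imwrite('pics/c_drain.png',cv2.resize(p[185:245,140:210],None,fx=8,fy=8,interpolation=cv2.INTER_CUBIC))
W=cloud('top',d)
def rect(lo,hi,box):
    m=(W[...,2]>lo)&(W[...,2]<hi)&(W[...,0]>box[0])&(W[...,0]<box[1])&(W[...,1]>box[2])&(W[...,1]<box[3])
    q=W[m][:,:2].astype(np.float32)*1000; print(len(q),np.median(W[m][:,2]),cv2.minAreaRect(q))
rect(.125,.145,(.35,.75,0.02,.45)) 
rect(.035,.055,(.4,.62,-.36,-.03))
W2=cloud('side',ds)
for nm,w in(('top',W),('side',W2)):
  for n,(x,y) in dict(t=(.508,-.185),m=(.496,-.108),p=(.515,-.26)).items():
    m=(w[...,2]>.085)&(w[...,2]<.12)&(np.hypot(w[...,0]-x,w[...,1]-y)<.028)
    if m.any(): q=w[m]; print(nm,n,m.sum(),q.min(0).round(4),q.max(0).round(4),q.mean(0).round(4), cv2.minEnclosingCircle(q[:,:2].astype(np.float32)*1000))
E
```

```text
3816 0.1368671530163783 ((541.45166015625, 201.09165954589844), (343.1110534667969, 213.17584228515625), 75.88894653320312)
3989 0.044617971826807046 ((512.1455078125, -189.3663330078125), (100.46228790283203, 241.173095703125), 8.477789878845215)
top t 40 [ 0.501  -0.1983  0.0852] [ 0.5214 -0.1772  0.1008] [ 0.5111 -0.188   0.0945] ((511.3617248535156, -188.4034423828125), 11.23823070526123)
top m 121 [ 0.4878 -0.126   0.0861] [ 0.5125 -0.1013  0.0949] [ 0.5002 -0.1136  0.0907] ((500.4815673828125, -114.1167221069336), 13.717161178588867)
top p 94 [ 0.5121 -0.276   0.0919] [ 0.5323 -0.2514  0.1021] [ 0.5222 -0.2624  0.0971] ((522.3182373046875, -263.7000427246094), 12.300935745239258)
side t 105 [ 0.4999 -0.2004  0.0852] [ 0.5228 -0.1758  0.0994] [ 0.5102 -0.1865  0.0927] ((510.5773620605469, -188.51535034179688), 13.07733154296875)
side m 111 [ 0.4853 -0.1291  0.0854] [ 0.5134 -0.0973  0.0931] [ 0.4976 -0.1109  0.0896] ((499.638427734375, -113.23103332519531), 16.520122528076172)
side p 79 [ 0.5083 -0.275   0.0854] [ 0.5341 -0.2508  0.0985] [ 0.5204 -0.2598  0.0946] ((521.3135986328125, -264.12652587890625), 13.622532844543457)
```

View pics/c_top.png

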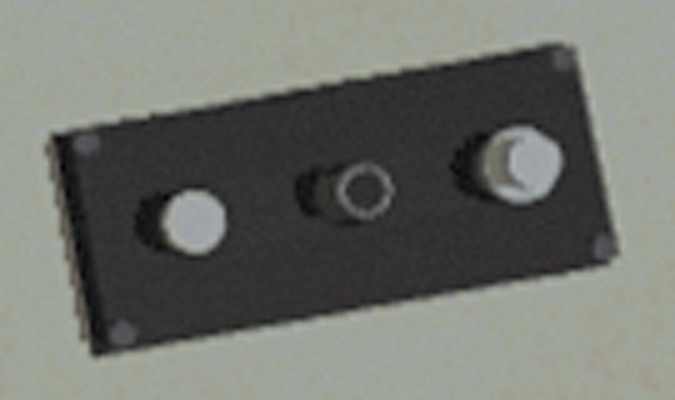

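View pics/c_side.png

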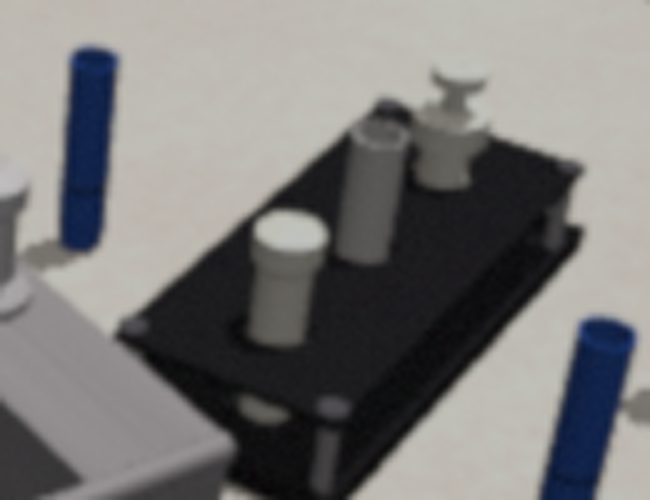

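View pics/c_drain.png

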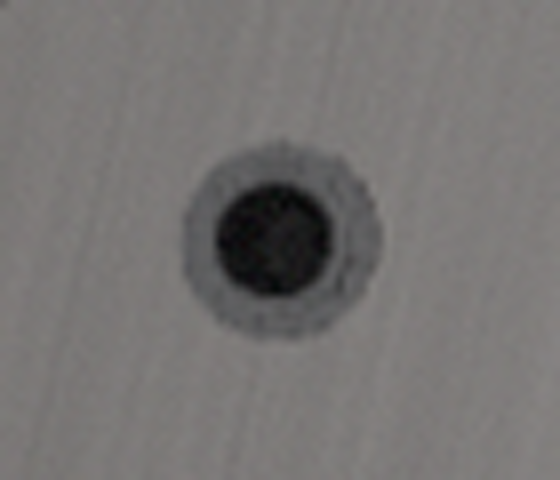

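The crops confirm it: the plain open steel tube is in the middle hole, with the capped muddler to its left and the collared pump to its right. The blue ones lie or stand outside the stand. Next I'll refine the drain position and plan the moves.

```bash
cat > plan.py <<'E'
import sys
from h import *
def plan(x,y,z,yaw,n=5):
    o=robot.get_obs(); p=np.array(o['tool_pos']); M=R.from_quat(o['ee_rot']).as_matrix()
    yw=np.degrees(np.arctan2(M[1,0],M[0,0])); d=np.array([x,y,z])-p
    t=np.radians(yw-yaw); t=(t+np.pi)%(2*np.pi)-np.pi
    k=max(int(np.ceil(np.linalg.norm(d)/.060)),int(np.ceil(abs(t)/.18)),1)
    print('t',round(o['clock'],2),'tcp',p.round(4),'yaw',round(yw,2),'tilt',np.degrees(np.arctan2(M[0:2,2],-M[2,2])).round(2),'f',np.round(o['force'],1),'op',round(o['opening'],3),'rows needed',k)
    k=max(k,1); th=t/k; out=[]
    for i in range(min(k,n)):
        a=R.from_rotvec([0,0,th*i]).as_matrix(); r=(M@a).T@d/k
        out.append('%.4f %.4f %.4f %.3f'%(*r,th))
    print('; '.join(out))
if __name__=='__main__': plan(*map(float,sys.argv[1:5]))
E
python3 - <<'E'
from h import *
print(atz('top',173.9,214.6,.058))
a=np.radians(75.889); print(np.array([.54145,.20109])+.066*np.array([np.cos(a),np.sin(a)]))
d=np.load('topd.npy'); W=cloud('top',d)
for c in ['side']:
    ds=np.load('sided.npy'); W2=cloud('side',ds)
for w in (W,W2):
    m=(np.hypot(w[...,0]-.557,w[...,1]-.263)<.05)
    q=w[m]; print(np.histogram(q[:,2],bins=[0,.01,.03,.04,.046,.05,.054,.06,.07]))
    q=q[(q[:,2]>.054)&(q[:,2]<.064)]; 
    if len(q)>3: print(len(q),cv2.minEnclosingCircle(q[:,:2].astype(np.float32)*1000),q.mean(0))
E
python3 plan.py .45 .40 .24 8.5
```

```text
[0.55592399 0.26378343 0.058     ]
[0.55754088 0.26509846]
(array([  0,  49,  11,  17, 460, 627, 231,   7]), array([0.   , 0.01 , 0.03 , 0.04 , 0.046, 0.05 , 0.054, 0.06 , 0.07 ]))
238 ((560.1067504882812, 259.9533996582031), 42.75165939331055) [0.55749971 0.26309302 0.05628494]
(array([  0,   0,  35,  36, 674, 421, 242,   0]), array([0.   , 0.01 , 0.03 , 0.04 , 0.046, 0.05 , 0.054, 0.06 , 0.07 ]))
242 ((559.6239013671875, 263.7017517089844), 24.15674591064453) [0.55625639 0.26448152 0.05581321]
t 0.8 tcp [0.1894 0.6218 0.2187] yaw 73.06 tilt [-0.01  0.  ] f [-1.  -1.4  0.1] op 1.001 rows needed 7
-0.0195 0.0448 -0.0031 0.161; -0.0120 0.0474 -0.0031 0.161; -0.0043 0.0487 -0.0031 0.161; 0.0036 0.0488 -0.0031 0.161; 0.0114 0.0476 -0.0031 0.161
```

```bash
python3 -m creep '-0.0195 0.0448 -0.003 0.161; -0.012 0.0474 -0.003 0.161; -0.0043 0.0487 -0.003 0.161; 0.0036 0.0488 -0.003 0.161; 0.0114 0.0476 -0.003 0.161' 0; python3 plan.py .50 .20 .25 8.5
```

```text
clock: 1.42
tool_pos: [0.1777, 0.5959, 0.2373]
ee_rot: [0.924, 0.353, -0.091, -0.119]
force: [-56.8, 39.2, 12.7]
opening: 0.994
t 1.43 tcp [0.1777 0.5959 0.2373] yaw 42.49 tilt [-14.81   9.2 ] f [-56.8  39.2  12.7] op 0.994 rows needed 9
-0.0034 0.0540 -0.0172 0.066; 0.0001 0.0541 -0.0172 0.066; 0.0037 0.0540 -0.0172 0.066; 0.0073 0.0536 -0.0172 0.066; 0.0108 0.0530 -0.0172 0.066
```

The wrist force jumped, so something was touched. I'll look before moving on.

Run:
```python
from h import *
o=robot.get_obs(); print(o['joints'],o['effort'],o['force'],o['moment'])
for c in ['top','wrist','side']:
    p,d=optics.grab_frame(c); cv2.imwrite(f'pics/{c}1.png',p); np.save(c+'1.npy',d)
print(robot.get_obs()['force'])
W=cloud('top',np.load('topd.npy'))
m=(W[...,2]>.03)&(W[...,1]>.4)
lab=m.astype(np.uint8); n,L,st,ce=cv2.connectedComponentsWithStats(lab)
for i in range(1,n):
    if st[i,4]>30: q=W[L==i]; print(st[i],q.min(0).round(3),q.max(0).round(3))
```

```text
[-1.15120974  0.53819948 -0.02367262  1.55651143 -0.33490184  1.02632938
 -0.27041228] [ 43.52146983 -33.56174111  36.5631187   -5.08779734  12.25924551
   0.27390193  -3.96185115] [-56.83334523  39.23481731  12.73105737] [7.13141342 9.03259724 3.85614377]
[-54.6487648   38.28801652  11.34033667]
[  16  202   63   30 1363] [0.524 0.502 0.03 ] [0.587 0.562 0.195]
[   0  251   39  168 5726] [0.121 0.597 0.03 ] [0.481 0.682 0.121]
```

Run:
```python
import cv2,numpy as np
a=[cv2.resize(cv2.imread(f'pics/{c}1.png'),(400,300)) for c in('top','wrist','side')]
cv2.imwrite('pics/m1.png',np.vstack([np.hstack(a[:2]),np.hstack([a[2],a[2]*0])]))
```

```text
(no output)
```

View pics/m1.png

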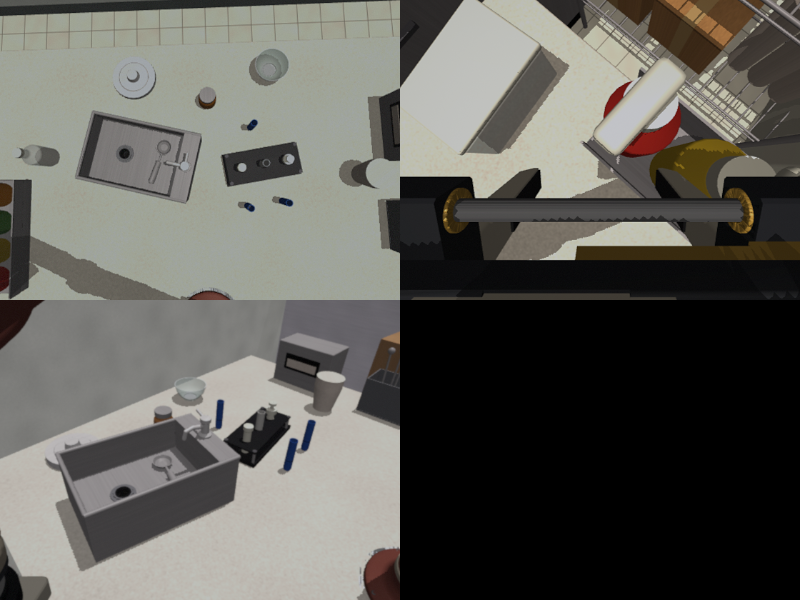

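Run:
```python
from h import *
d=np.load('wrist1.npy'); W=cloud('wrist',d); print(optics.camera_info('wrist')['xyz'])
for (u,v) in [(330,130),(360,110),(100,80),(170,140),(390,170),(330,160),(470,250),(500,290),(500,80),(180,250),(130,270),(330,285),(450,290),(450,350),(300,400),(400,250),(250,340)]:
    print(u,v,d[v,u].round(3),W[v,u].round(3))
W=cloud('side',np.load('side1.npy'));ds=np.load('side1.npy')
for (u,v) in [(10,10),(20,390),(40,405),(10,370),(5,400),(60,410),(540,400)]:
    print('s',u,v,ds[v,u].round(3),W[v,u].round(3))
```

```text
[0.17981323 0.61678505 0.41511878]
330 130 0.115 [0.163 0.649 0.301]
360 110 0.115 [0.167 0.662 0.3  ]
100 80 0.329 [-0.085  0.582  0.11 ]
170 140 0.377 [-0.01   0.581  0.055]
390 170 0.204 [0.198 0.682 0.207]
330 160 0.115 [0.171 0.641 0.3  ]
470 250 0.079 [0.216 0.641 0.331]
500 290 0.065 [0.22  0.635 0.345]
500 80 0.762 [ 0.297  1.21  -0.375]
180 250 0.151 [0.144 0.566 0.268]
130 270 0.429 [0.046 0.404 0.002]
330 285 0.073 [0.194 0.61  0.34 ]
450 290 0.071 [0.215 0.628 0.34 ]
450 350 0.062 [0.219 0.618 0.349]
300 400 0.05 [0.199 0.595 0.363]
400 250 0.194 [0.236 0.646 0.214]
250 340 0.41 [0.233 0.453 0.001]
s 10 10 0.117 [0.212 0.498 0.544]
s 20 390 0.181 [0.218 0.533 0.408]
s 40 405 0.186 [0.213 0.53  0.399]
s 10 370 0.17 [0.215 0.533 0.424]
s 5 400 0.171 [0.213 0.539 0.414]
s 60 410 0.186 [0.207 0.525 0.398]
s 540 400 0.611 [0.055 0.041 0.016]
```

View pics/side1.png

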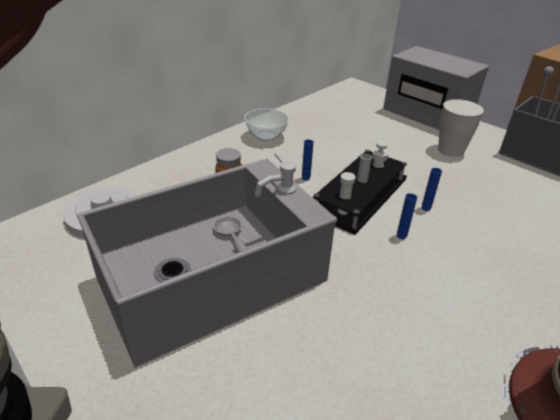

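View pics/wrist1.png

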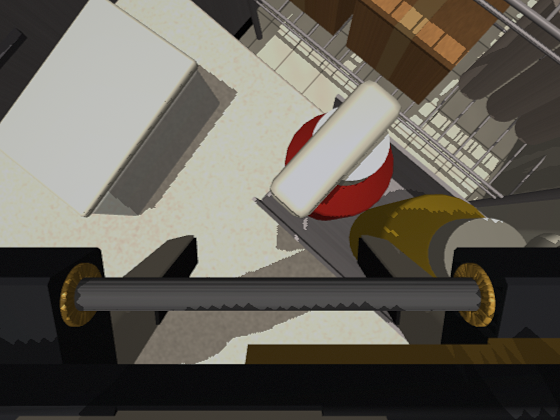

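The contact is with a fixed syrup pump nozzle in the sauce rack. In the wrist view the beige bar is at (330,150), at z≈0.30, and the start pose sits among those nozzles. The finger swung into one as the tool turned, and the tool tilted. I'll back off along the contact force first.

Run:
```python
from h import *
o=robot.get_obs(); M=R.from_quat(o['ee_rot']).as_matrix()
print(M.round(3)); print('tool shift for world (-.016,.011,0)',(M.T@[-.016,.011,0]).round(4))
d=np.load('wrist1.npy'); W=cloud('wrist',d)
for (u,v) in [(480,235),(510,240),(470,230),(440,225),(540,250),(415,240),(375,245),(290,200),(380,95)]:
    print(u,v,d[v,u].round(3),W[v,u].round(3))
```

```text
[[ 0.733  0.632 -0.252]
 [ 0.675 -0.722  0.153]
 [-0.085 -0.282 -0.956]]
tool shift for world (-.016,.011,0) [-0.0043 -0.0181  0.0057]
480 235 0.151 [0.247 0.671 0.256]
510 240 0.15 [0.259 0.679 0.256]
470 230 0.151 [0.242 0.67  0.256]
440 225 0.176 [0.238 0.669 0.232]
540 250 0.079 [0.229 0.653 0.33 ]
415 240 0.184 [0.236 0.655 0.224]
375 245 0.157 [0.214 0.633 0.253]
290 200 0.115 [0.17 0.62 0.3 ]
380 95 0.114 [0.168 0.671 0.3  ]
```

```bash
python3 -m creep '-0.004 -0.018 0.005 -0.1; 0 0 0 0'; python3 plan.py .18 .60 .34 60
```

```text
clock: 1.82
tool_pos: [0.16, 0.6056, 0.2392]
ee_rot: [0.898, 0.411, -0.088, -0.127]
force: [0.5, -0.4, -0.9]
opening: 1.003
t 1.82 tcp [0.16   0.6056 0.2392] yaw 49.65 tilt [-15.39   9.35] f [ 0.5 -0.4 -0.9] op 1.003 rows needed 2
0.0017 -0.0062 -0.0511 -0.090; 0.0022 -0.0061 -0.0511 -0.090
```

```bash
python3 plan.py .162 .50 .245 49.65
python3 - <<'E'
from h import *
o=robot.get_obs(); print(np.round(o['joints'],2)); M=R.from_quat(o['ee_rot']).as_matrix()
# turn making tool x horizontal: x' = c*x + s*y ; z comp = c*M20+s*M21=0
print('turn',-np.arctan2(M[2,0],M[2,1]), np.arctan(-M[2,0]/M[2,1]))
E
```

```text
t 1.82 tcp [0.16   0.6056 0.2392] yaw 49.65 tilt [-15.39   9.35] f [ 0.5 -0.4 -0.9] op 1.003 rows needed 2
-0.0397 0.0331 -0.0113 -0.000; -0.0397 0.0331 -0.0113 -0.000
[-1.16  0.54 -0.06  1.55 -0.33  1.02 -0.18]
turn 2.968039275110141 -0.17355337847965233
```

```bash
python3 -m creep '-0.02 0.0165 -0.006 0; -0.02 0.0165 -0.006 0'; python3 plan.py .162 .50 .25 60
```

```text
clock: 2.08
tool_pos: [0.1642, 0.5508, 0.2414]
ee_rot: [0.9, 0.409, -0.087, -0.126]
force: [-0.3, -0.8, 0.4]
opening: 0.999
t 2.08 tcp [0.1642 0.5508 0.2414] yaw 49.3 tilt [-15.17   9.26] f [-0.3 -0.8  0.4] op 0.999 rows needed 2
-0.0202 0.0141 -0.0078 -0.093; -0.0214 0.0121 -0.0078 -0.093
```

```bash
python3 -m creep '-0.02 0.014 -0.008 -0.09; -0.021 0.012 -0.02 -0.08'; python3 plan.py .40 .30 .30 59.4
```

```text
clock: 2.33
tool_pos: [0.1708, 0.4933, 0.2601]
ee_rot: [0.864, 0.48, -0.075, -0.129]
force: [0.2, -0.3, -0.3]
opening: 1.002
t 2.33 tcp [0.1708 0.4933 0.2601] yaw 58.17 tilt [-14.91   9.02] f [ 0.2 -0.3 -0.3] op 1.002 rows needed 6
-0.0073 0.0453 -0.0209 -0.004; -0.0074 0.0452 -0.0209 -0.004; -0.0076 0.0452 -0.0209 -0.004; -0.0078 0.0452 -0.0209 -0.004; -0.0079 0.0452 -0.0209 -0.004
```

```bash
python3 -m creep '-0.0075 0.045 -0.021 0; -0.0075 0.045 -0.021 0; -0.0075 0.045 -0.021 0; -0.0075 0.045 -0.021 0; -0.0075 0.045 -0.021 0'; python3 plan.py .51 -.188 .26 58.5
```

```text
clock: 2.95
tool_pos: [0.3718, 0.3153, 0.2954]
ee_rot: [0.871, 0.469, -0.073, -0.126]
force: [-0.8, 0.3, 0.3]
opening: 0.999
t 2.95 tcp [0.3718 0.3153 0.2954] yaw 56.7 tilt [-14.38   8.89] f [-0.8  0.3  0.3] op 0.999 rows needed 9
-0.0383 0.0429 -0.0084 -0.003; -0.0384 0.0428 -0.0084 -0.003; -0.0386 0.0427 -0.0084 -0.003; -0.0387 0.0425 -0.0084 -0.003; -0.0389 0.0424 -0.0084 -0.003
```

```bash
python3 -m creep '-0.038 0.043 -0.008 0; -0.038 0.043 -0.008 0; -0.038 0.043 -0.008 0; -0.038 0.043 -0.008 0; -0.038 0.043 -0.008 0'; python3 plan.py .51 -.188 .22 58.5
```

```text
clock: 3.58
tool_pos: [0.4525, 0.0147, 0.274]
ee_rot: [0.88, 0.454, -0.072, -0.121]
force: [1.3, -0.6, -0.3]
opening: 0.998
t 3.58 tcp [0.4525 0.0147 0.274 ] yaw 54.79 tilt [-13.83   8.73] f [ 1.3 -0.6 -0.3] op 0.998 rows needed 4
-0.0329 0.0433 0.0021 -0.016; -0.0336 0.0427 0.0021 -0.016; -0.0343 0.0422 0.0021 -0.016; -0.0349 0.0416 0.0021 -0.016
```

```bash
python3 -m creep '-0.033 0.043 0.002 -0.02; -0.033 0.043 0.002 -0.02; -0.034 0.042 0.002 -0.02; -0.035 0.042 0.002 -0.02; 0 0 0 0'
cat > grip.py <<'E'
import sys
from plan import *
# args: grip point target; yaw auto so tool x is horizontal
def grip(x,y,z,yaw=None):
    o=robot.get_obs(); M=R.from_quat(o['ee_rot']).as_matrix()
    t=np.arctan(-M[2,0]/M[2,1]); Mx=M@R.from_rotvec([0,0,t]).as_matrix()
    yw=np.degrees(np.arctan2(Mx[1,0],Mx[0,0]))
    print('grip now',(np.array(o['tool_pos'])-.019*M[:,2]).round(4),'turn to level',round(t,3),'tilt',np.degrees(np.arccos(-M[2,2])).round(2))
    T=np.array([x,y,z])+.019*M[:,2]; plan(*T,yw if yaw is None else yaw)
if __name__=='__main__': grip(*map(float,sys.argv[1:]))
E
python3 grip.py .511 -.188 .16
```

```text
clock: 4.2
tool_pos: [0.5048, -0.2153, 0.2181]
ee_rot: [0.871, 0.472, -0.071, -0.119]
force: [-0.0, -0.7, -0.5]
opening: 1.0
grip now [ 0.5093 -0.218   0.2364] turn to level -0.042 tilt 15.98
t 4.2 tcp [ 0.5048 -0.2153  0.2181] yaw 57.03 tilt [-13.84   8.31] f [-0.  -0.7 -0.5] op 1.0 rows needed 2
0.0135 0.0033 0.0386 -0.020; 0.0134 0.0036 0.0386 -0.020
```

```bash
python3 -m creep '0.0135 0.0035 0.0385 -0.02; 0.0135 0.0035 0.0385 -0.02; 0 0 0 0' 0.35; python3 grip.py .511 -.188 .16
python3 - <<'E'
from h import *
for c in ['wrist','side']:
    p,d=optics.grab_frame(c); cv2.imwrite(f'pics/{c}2.png',p); np.save(c+'2.npy',d)
E
```

```text
clock: 4.58
tool_pos: [0.5041, -0.1904, 0.141]
ee_rot: [0.864, 0.483, -0.07, -0.119]
force: [-0.0, -0.0, 0.7]
opening: 0.726
grip now [ 0.5086 -0.1931  0.1592] turn to level -0.022 tilt 15.9
t 4.58 tcp [ 0.5041 -0.1904  0.141 ] yaw 58.48 tilt [-13.82   8.17] f [-0.  -0.   0.7] op 0.726 rows needed 1
0.0056 -0.0008 -0.0006 -0.022
```

View pics/wrist2.png

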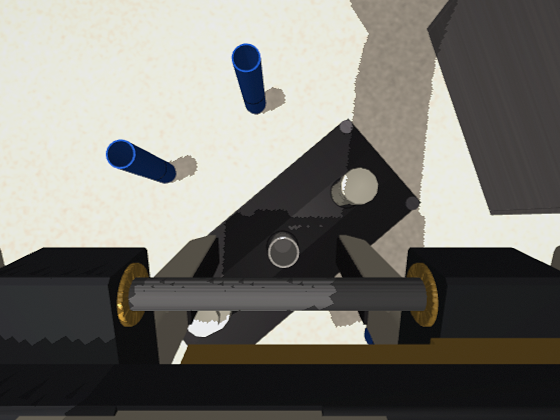

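View pics/side2.png

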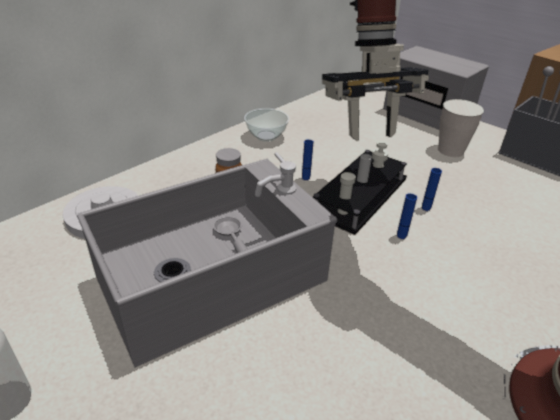

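The wrist view shows the tube's open ring at (284,252) between the fingers, with the muddler at (358,187) and pump at (208,322). I'll cross-check the position from this view.

```bash
python3 - <<'E'
from h import *
print(atz('wrist',284,252,.099))
d=np.load('wrist2.npy'); w=cloud('wrist',d)
m=(w[...,2]>.085)&(w[...,2]<.115)&(np.hypot(w[...,0]-.511,w[...,1]+.188)<.022)
q=w[m]; print(m.sum(),cv2.minEnclosingCircle(q[:,:2].astype(np.float32)*1000),q[:,2].max())
E
python3 grip.py .511 -.188 .12
```

```text
[ 0.51491452 -0.19274823  0.099     ]
315 ((514.4737548828125, -192.9390106201172), 11.058722496032715) 0.10396379452467439
grip now [ 0.5105 -0.1957  0.1621] turn to level -0.023 tilt 15.46
t 4.67 tcp [ 0.5061 -0.1931  0.1437] yaw 58.4 tilt [-13.43   7.94] f [-0.1 -1.   0.1] op 0.664 rows needed 1
0.0071 0.0078 0.0414 -0.023
```

```bash
python3 -m creep '0.007 0.004 0.02 -0.02; 0 0 0 0'; python3 grip.py .512 -.189 .08
```

```text
clock: 4.92
tool_pos: [0.5102, -0.1897, 0.1271]
ee_rot: [0.862, 0.49, -0.065, -0.113]
force: [-0.7, -1.0, -0.6]
opening: 0.647
grip now [ 0.5144 -0.1922  0.1454] turn to level -0.007 tilt 14.99
t 4.92 tcp [ 0.5102 -0.1897  0.1271] yaw 59.31 tilt [-13.02   7.69] f [-0.7 -1.  -0.6] op 0.647 rows needed 2
0.0008 0.0067 0.0321 -0.004; 0.0008 0.0067 0.0321 -0.004
```

```bash
python3 -m creep '0.001 0.006 0.02 0; 0.001 0.006 0.02 0; 0 0 0 0'; python3 grip.py .512 -.189 .079
```

```text
clock: 5.3
tool_pos: [0.5156, -0.1939, 0.091]
ee_rot: [0.864, 0.489, -0.062, -0.107]
force: [-0.4, -0.8, -0.4]
opening: 0.647
grip now [ 0.5197 -0.1962  0.1094] turn to level -0.013 tilt 14.25
t 5.3 tcp [ 0.5156 -0.1939  0.091 ] yaw 59.02 tilt [-12.37   7.3 ] f [-0.4 -0.8 -0.4] op 0.647 rows needed 1
0.0023 -0.0025 0.0320 -0.012
```

```bash
python3 -m creep '0.001 -0.004 0.014 0; 0.001 -0.004 0.008 0; 0 -0.002 0 0'; python3 grip.py .512 -.189 .079
```

```text
clock: 5.68
tool_pos: [0.5043, -0.1855, 0.0742]
ee_rot: [0.864, 0.488, -0.061, -0.105]
force: [-0.3, 0.0, -0.3]
opening: 0.647
grip now [ 0.5083 -0.1878  0.0926] turn to level -0.012 tilt 13.94
t 5.67 tcp [ 0.5043 -0.1855  0.0742] yaw 58.93 tilt [-12.09   7.16] f [-0.3  0.  -0.3] op 0.647 rows needed 1
0.0009 0.0070 0.0123 -0.012
```

```bash
python3 -m creep '0.001 0.005 0.012 -0.01; 0 -0.001 0 0'; python3 grip.py .512 -.189 .079
```

```text
clock: 5.92
tool_pos: [0.506, -0.1851, 0.0611]
ee_rot: [0.862, 0.493, -0.06, -0.105]
force: [-0.8, -0.2, -0.7]
opening: 0.65
grip now [ 0.5099 -0.1875  0.0795] turn to level -0.001 tilt 13.9
t 5.92 tcp [ 0.506  -0.1851  0.0611] yaw 59.54 tilt [-12.04   7.14] f [-0.8 -0.2 -0.7] op 0.65 rows needed 1
-0.0003 0.0026 -0.0001 -0.001
```

Now within 2.5 mm of the tube axis, so I'll close the fingers.

```bash
python3 -m creep '0 0 0 0; 0 0 0 0; 0 0 0 0; 0 0 0 0' 1 55; python3 grip.py .512 -.189 .079
python3 - <<'E'
from h import *
for c in ['wrist','side']:
    p,d=optics.grab_frame(c); cv2.imwrite(f'pics/{c}3.png',p); np.save(c+'3.npy',d)
    if c=='side': cv2.imwrite('pics/s3c.png',cv2.resize(p[60:240,270:450],None,fx=3.3,fy=3.3,interpolation=cv2.INTER_CUBIC))
E
```

```text
clock: 6.42
tool_pos: [0.5064, -0.1855, 0.0613]
ee_rot: [0.862, 0.493, -0.06, -0.105]
force: [0.3, -0.5, -1.6]
opening: 0.27
grip now [ 0.5103 -0.1878  0.0797] turn to level -0.001 tilt 13.85
t 6.42 tcp [ 0.5064 -0.1855  0.0613] yaw 59.53 tilt [-12.     7.11] f [ 0.3 -0.5 -1.6] op 0.27 rows needed 1
-0.0002 0.0022 0.0002 -0.001
```

View pics/s3c.png

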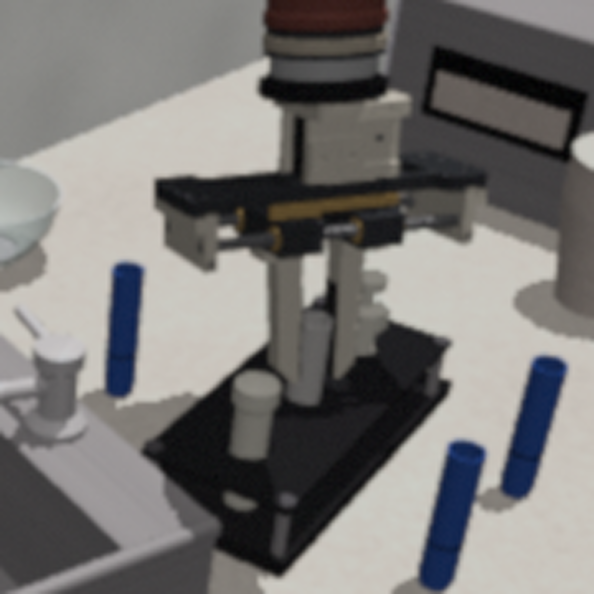

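The fingers aren't shut on the tube yet (0.27 is 25 mm), so I'll give them more time.

```bash
python3 -m creep '0 0 0 0; 0 0 0 0; 0 0 0 0'; python3 grip.py .512 -.189 .13
```

```text
clock: 6.9
tool_pos: [0.5064, -0.1855, 0.0613]
ee_rot: [0.862, 0.493, -0.06, -0.105]
force: [-0.2, 0.5, -0.3]
opening: 0.23
grip now [ 0.5103 -0.1878  0.0798] turn to level -0.001 tilt 13.84
t 6.9 tcp [ 0.5064 -0.1855  0.0613] yaw 59.53 tilt [-11.99   7.11] f [-0.2  0.5 -0.3] op 0.23 rows needed 1
-0.0002 -0.0100 -0.0492 -0.001
```

```bash
python3 -m creep '0 -0.004 -0.016 0; 0 -0.005 -0.02 0; 0 -0.005 -0.02 0'; python3 grip.py .5103 -.1878 .23
```

```text
clock: 7.28
tool_pos: [0.5053, -0.185, 0.121]
ee_rot: [0.862, 0.493, -0.061, -0.106]
force: [-0.3, 0.4, -1.8]
opening: 0.229
grip now [ 0.5092 -0.1874  0.1394] turn to level -0.004 tilt 14.03
t 7.28 tcp [ 0.5053 -0.185   0.121 ] yaw 59.52 tilt [-12.18   7.18] f [-0.3  0.4 -1.8] op 0.229 rows needed 2
0.0000 -0.0104 -0.0441 -0.002; 0.0001 -0.0104 -0.0441 -0.002
```

```bash
python3 -m creep '0 -0.0105 -0.044 0; 0 -0.0105 -0.044 0; 0 -0.0105 -0.044 0'; python3 grip.py .45 .05 .285
python3 - <<'E'
from h import *
p,d=optics.grab_frame('side'); cv2.imwrite('pics/side4.png',p)
E
```

```text
clock: 7.65
tool_pos: [0.5051, -0.185, 0.2619]
ee_rot: [0.862, 0.492, -0.062, -0.107]
force: [0.4, -0.8, -1.5]
opening: 0.229
grip now [ 0.5092 -0.1874  0.2804] turn to level -0.006 tilt 14.17
t 7.65 tcp [ 0.5051 -0.185   0.2619] yaw 59.51 tilt [-12.32   7.23] f [ 0.4 -0.8 -1.5] op 0.229 rows needed 5
0.0349 -0.0335 0.0074 -0.001; 0.0349 -0.0334 0.0074 -0.001; 0.0350 -0.0334 0.0074 -0.001; 0.0350 -0.0334 0.0074 -0.001; 0.0351 -0.0333 0.0074 -0.001
```

View pics/side4.png

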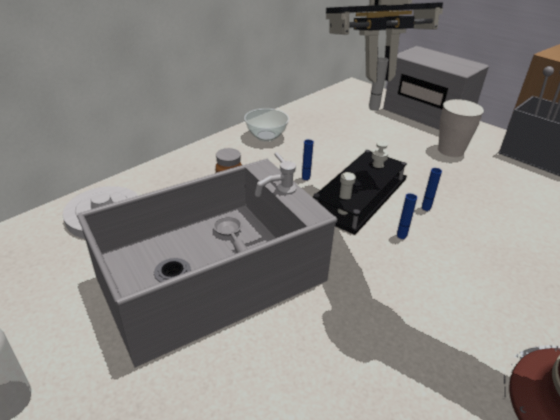

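The tube is lifted and hanging upright at (377,95); the muddler and pump are undisturbed. Now I'll carry it across, in front of the tap.

```bash
python3 -m creep '0.035 -0.034 -0.001 0; 0.035 -0.034 0 0; 0.035 -0.034 0.002 0; 0.035 -0.034 0.004 0; 0.035 -0.034 0.006 0'; python3 grip.py .45 .15 .285
```

```text
clock: 8.32
tool_pos: [0.4521, 0.0509, 0.3033]
ee_rot: [0.865, 0.489, -0.054, -0.098]
force: [0.3, -0.8, -1.3]
opening: 0.228
grip now [0.4556 0.0487 0.3218] turn to level 0.012 tilt 12.78
t 8.32 tcp [0.4521 0.0509 0.3033] yaw 58.89 tilt [-10.92   6.81] f [ 0.3 -0.8 -1.3] op 0.228 rows needed 2
0.0419 -0.0238 0.0244 0.006; 0.0417 -0.0240 0.0244 0.006
```

```bash
python3 -m creep '0.042 -0.026 0.006 0; 0.042 -0.026 0.006 0; 0.03 0 0.006 0'; python3 grip.py .5565 .2642 .27
```

```text
clock: 8.7
tool_pos: [0.4615, 0.1824, 0.3015]
ee_rot: [0.864, 0.491, -0.051, -0.097]
force: [-0.1, -0.3, -1.9]
opening: 0.225
grip now [0.465  0.1801 0.32  ] turn to level 0.032 tilt 12.64
t 8.7 tcp [0.4615 0.1824 0.3015] yaw 59.1 tilt [-10.69   6.9 ] f [-0.1 -0.3 -1.9] op 0.225 rows needed 3
0.0396 0.0152 0.0140 0.010; 0.0397 0.0148 0.0140 0.010; 0.0399 0.0144 0.0140 0.010
```

```bash
python3 -m creep '0.0395 0.015 0.014 0; 0.0395 0.015 0.014 0; 0.04 0.0145 0.014 0; 0 0 0 0'; python3 grip.py .5565 .2642 .2
```

```text
clock: 9.2
tool_pos: [0.5531, 0.2723, 0.2528]
ee_rot: [0.863, 0.493, -0.05, -0.097]
force: [0.2, -0.2, -0.3]
opening: 0.228
grip now [0.5566 0.27   0.2713] turn to level 0.04 tilt 12.55
t 9.2 tcp [0.5531 0.2723 0.2528] yaw 59.39 tilt [-10.59   6.89] f [ 0.2 -0.2 -0.3] op 0.228 rows needed 2
-0.0028 0.0091 0.0345 0.020; -0.0027 0.0092 0.0345 0.020
```

```bash
python3 -m creep '-0.003 0.009 0.0345 0; -0.003 0.009 0.0345 0; 0 0.006 0.026 0; 0 0 0 0'; python3 grip.py .5565 .2642 .16
python3 - <<'E'
from h import *
o=robot.get_obs()
for c in ['side','top']:
    p,d=optics.grab_frame(c); cv2.imwrite(f'pics/{c}5.png',p); np.save(c+'5.npy',d)
    if c=='side': cv2.imwrite('pics/s5c.png',cv2.resize(p[130:330,80:280],None,fx=3,fy=3,interpolation=cv2.INTER_CUBIC))
    else: cv2.imwrite('pics/t5c.png',cv2.resize(p[150:270,100:240],None,fx=4,fy=4,interpolation=cv2.INTER_CUBIC))
E
```

```text
clock: 9.7
tool_pos: [0.5532, 0.2629, 0.1575]
ee_rot: [0.864, 0.492, -0.048, -0.095]
force: [-0.6, 1.2, -0.4]
opening: 0.231
grip now [0.5565 0.2607 0.176 ] turn to level 0.049 tilt 12.26
t 9.7 tcp [0.5532 0.2629 0.1575] yaw 59.28 tilt [-10.28   6.83] f [-0.6  1.2 -0.4] op 0.231 rows needed 1
0.0028 0.0016 0.0161 0.048
```

View pics/s5c.png

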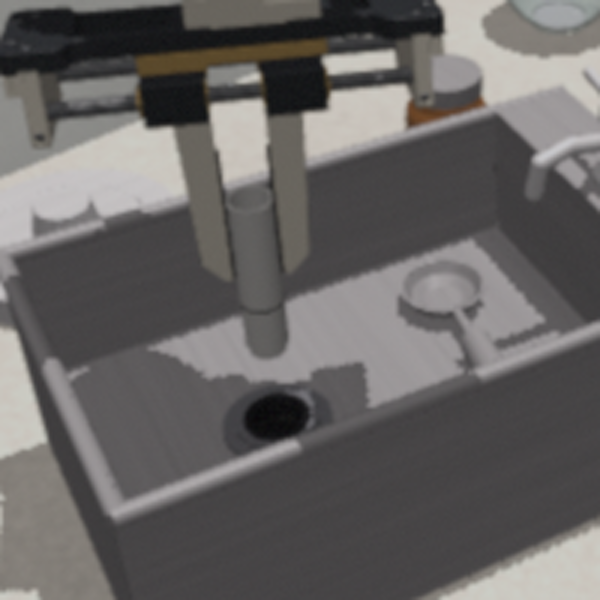

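View pics/t5c.png

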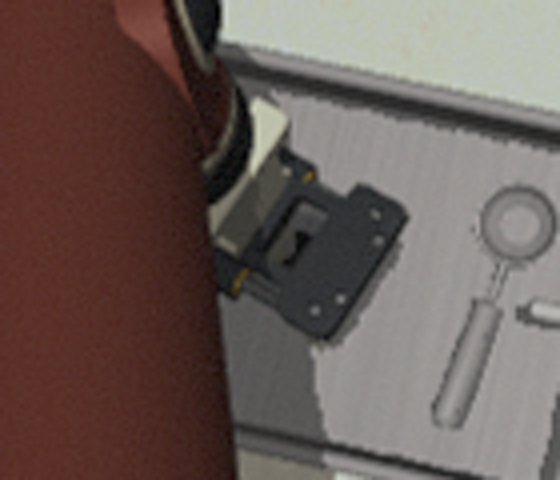

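The side view shows the tube between the fingers: foot near (267,345) in the crop, dark line at about 307, drain at (278,415). I'll fit its axis from the side depth.

```bash
python3 - <<'E'
from h import *
from scipy.optimize import least_squares
d=np.load('side5.npy'); w=cloud('side',d)
# crop px -> full
def full(x,y): return (x+.5)/3-.5+80,(y+.5)/3-.5+130
poly=np.array([full(*p) for p in [(236,215),(270,215),(278,300),(285,335),(252,335),(242,290)]],np.int32)
m=np.zeros(d.shape,np.uint8); cv2.fillPoly(m,[poly],1)
q=w[(m>0)&(d>0)]; q=q[np.hypot(q[:,0]-.556,q[:,1]-.262)<.03]; print(len(q),q.min(0),q.max(0))
zc=.13
def f(a):
    u=np.array([a[2],a[3],1]); u/=np.linalg.norm(u); v=q-np.array([a[0],a[1],zc]); return np.linalg.norm(np.cross(v,u),axis=1)-.011
r=least_squares(f,[.556,.262,0,0],loss='soft_l1',f_scale=.001); print(r.x, np.abs(r.fun).mean())
u,v=full(267,347); K,t,M=cam('side')
for z in (.095,.1,.105): print('foot axis at',z,[r.x[0]+r.x[2]*(z-zc),r.x[1]+r.x[3]*(z-zc)],'pix ray',atz('side',u,v,z)[:2])
print('drain side px',atz('side',*full(277,416),.054))
E
python3 grip.py .5565 .2642 .16
```

```text
503 [0.54456685 0.25580138 0.11273331] [0.55933617 0.27253248 0.19405667]
[ 0.55955951  0.26061323 -0.02948308  0.00056734] 0.0006573513285987473
foot axis at 0.095 [np.float64(0.5605914128998104), np.float64(0.26059336835150565)] pix ray [0.56560123 0.2572608 ]
foot axis at 0.1 [np.float64(0.5604439975183231), np.float64(0.2605962050620007)] pix ray [0.56053138 0.26020433]
foot axis at 0.105 [np.float64(0.5602965821368359), np.float64(0.2605990417724957)] pix ray [0.55546153 0.26314786]
drain side px [0.55792514 0.26174128 0.054     ]
grip now [0.5585 0.2616 0.1785] turn to level 0.073 tilt 12.07
t 9.8 tcp [0.5553 0.2638 0.1599] yaw 59.28 tilt [-9.96  6.96] f [-0.3 -0.1 -1.7] op 0.228 rows needed 1
0.0009 0.0008 0.0187 0.072
```

```bash
python3 grip.py .5535 .263 .150 59.28
```

```text
grip now [0.5585 0.2616 0.1785] turn to level 0.073 tilt 12.07
t 9.8 tcp [0.5553 0.2638 0.1599] yaw 59.28 tilt [-9.96  6.96] f [-0.3 -0.1 -1.7] op 0.228 rows needed 1
-0.0018 0.0010 0.0289 -0.000
```

```bash
python3 -m creep '-0.001 0 0.014 0; -0.001 0 0.014 0; 0 0 0 0'; python3 grip.py .5535 .263 .136 59.28
python3 - <<'E'
from h import *
p,d=optics.grab_frame('side'); cv2.imwrite('pics/s6c.png',cv2.resize(p[130:330,80:280],None,fx=3,fy=3,interpolation=cv2.INTER_CUBIC)); np.save('side6.npy',d)
E
python3 grip.py .5535 .263 .136 59.28
```

```text
clock: 10.18
tool_pos: [0.5503, 0.2661, 0.134]
ee_rot: [0.864, 0.493, -0.043, -0.095]
force: [0.0, 0.4, -2.3]
opening: 0.229
grip now [0.5534 0.2638 0.1526] turn to level 0.095 tilt 11.91
t 10.18 tcp [0.5503 0.2661 0.134 ] yaw 59.29 tilt [-9.68  7.08] f [ 0.   0.4 -2.3] op 0.229 rows needed 1
-0.0010 0.0039 0.0161 0.000
grip now [0.5541 0.2639 0.1532] turn to level 0.101 tilt 11.86
t 10.22 tcp [0.5509 0.2662 0.1346] yaw 59.28 tilt [-9.6  7.1] f [-0.7 -0.7 -0.9] op 0.229 rows needed 1
-0.0014 0.0035 0.0169 0.000
```

View pics/s6c.png

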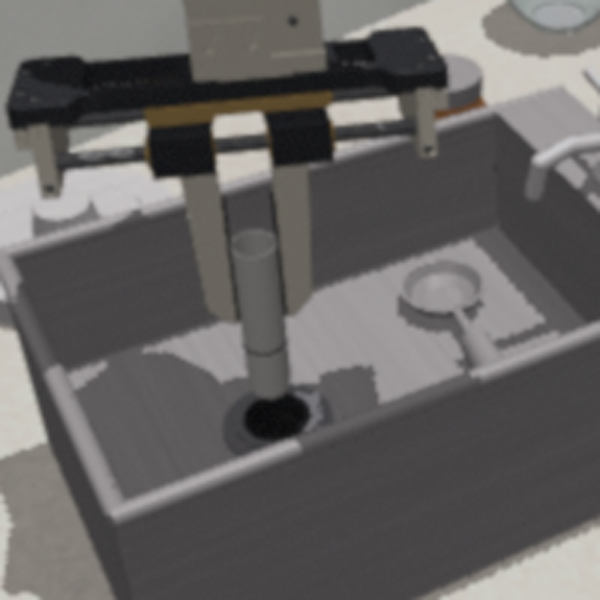

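The foot lines up with the collet: extrapolated to about (273,420), against the mouth at (277,416). I'll lower it into the funnel.

```bash
python3 -m creep '-0.001 0.003 0.014 0; 0 0.003 0.012 0; 0 0 0 0'; python3 grip.py .5535 .263 .116 59.28
python3 - <<'E'
from h import *
p,d=optics.grab_frame('side'); cv2.imwrite('pics/s7c.png',cv2.resize(p[130:330,80:280],None,fx=3,fy=3,interpolation=cv2.INTER_CUBIC)); np.save('side7.npy',d)
E
python3 grip.py .5535 .263 .116 59.28
```

```text
clock: 10.6
tool_pos: [0.5507, 0.2656, 0.1065]
ee_rot: [0.864, 0.493, -0.043, -0.095]
force: [-1.0, -0.0, -0.9]
opening: 0.234
grip now [0.5539 0.2633 0.1251] turn to level 0.097 tilt 11.94
t 10.6 tcp [0.5507 0.2656 0.1065] yaw 59.29 tilt [-9.69  7.11] f [-1.  -0.  -0.9] op 0.234 rows needed 1
-0.0006 0.0017 0.0089 0.000
grip now [0.554  0.2634 0.1256] turn to level 0.099 tilt 11.93
t 10.65 tcp [0.5508 0.2657 0.107 ] yaw 59.29 tilt [-9.66  7.13] f [-1.2  0.1 -1.3] op 0.231 rows needed 1
-0.0008 0.0017 0.0094 0.000
```

View pics/s7c.png

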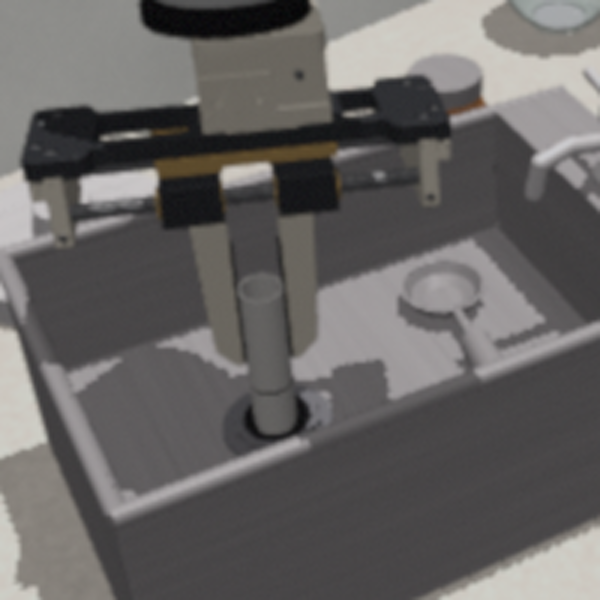

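The foot has entered the collet and the force is low. I'll press on down.

```bash
python3 -m creep '0 0.0015 0.007 0; 0 0.0015 0.007 0'; python3 grip.py .5535 .263 .100 59.28
```

```text
clock: 10.9
tool_pos: [0.55, 0.2661, 0.0938]
ee_rot: [0.864, 0.493, -0.043, -0.096]
force: [-3.3, -2.5, 5.1]
opening: 0.228
grip now [0.5532 0.2638 0.1123] turn to level 0.095 tilt 12.05
t 10.9 tcp [0.55   0.2661 0.0938] yaw 59.33 tilt [-9.8   7.15] f [-3.3 -2.5  5.1] op 0.228 rows needed 1
-0.0007 0.0032 0.0119 0.001
```

```bash
python3 -m creep '0 0.001 0.007 0; 0 0.001 0.007 0'; python3 grip.py .5535 .263 .100 59.28
```

```text
clock: 11.15
tool_pos: [0.5502, 0.2664, 0.0819]
ee_rot: [0.864, 0.493, -0.042, -0.096]
force: [-5.4, -6.0, 35.0]
opening: 0.229
grip now [0.5534 0.264  0.1005] turn to level 0.101 tilt 12.01
t 11.15 tcp [0.5502 0.2664 0.0819] yaw 59.31 tilt [-9.72  7.19] f [-5.4 -6.  35. ] op 0.229 rows needed 1
-0.0009 0.0007 0.0003 0.001
```

35 N at the expected home height (grip 0.1005 against 0.100). I'll check the dark line.

```bash
python3 -m creep '0 0 0 0'
python3 - <<'E'
from h import *
p,d=optics.grab_frame('side'); cv2.imwrite('pics/s8c.png',cv2.resize(p[190:290,120:240],None,fx=6,fy=6,interpolation=cv2.INTER_CUBIC)); np.save('side8.npy',d)
w=cloud('side',d); m=(np.hypot(w[...,0]-.557,w[...,1]-.263)<.014)&(w[...,2]>.07)
print(np.percentile(w[m][:,2],[50,90,98,100]), robot.get_obs()['force'])
E
```

```text
clock: 11.28
tool_pos: [0.5501, 0.2662, 0.0822]
ee_rot: [0.864, 0.493, -0.043, -0.096]
force: [-2.2, 0.1, 0.0]
opening: 0.225
[0.29128894 0.41967882 0.44318319 0.45192118] [-2.76550528 -1.87082238  5.7298462 ]
```

View pics/s8c.png

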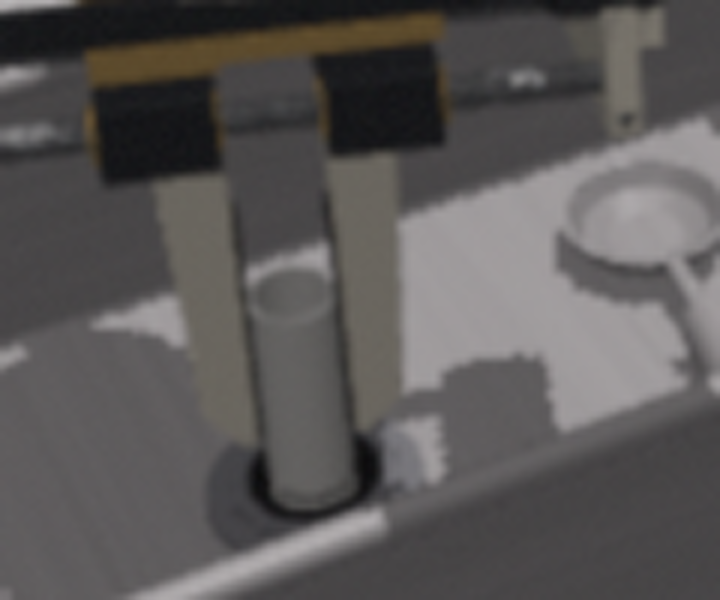

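The dark line sits at the collet face, around (310,497). One more gentle press will confirm it's on the stop.

```bash
python3 -m creep '0 0.0005 0.004 0; 0 0.0003 0.002 0'; python3 -m creep '0 0 0 0; 0 0 0 0; 0 0 0 0; 0 0 0 0' 0.4; python3 grip.py .5535 .264 .16 59.28;python3 - <<'E'
from h import *
p,d=optics.grab_frame('side'); cv2.imwrite('pics/s9c.png',cv2.resize(p[190:290,120:240],None,fx=6,fy=6,interpolation=cv2.INTER_CUBIC)); np.save('side9.npy',d)
E
```

```text
clock: 11.58
tool_pos: [0.5502, 0.2662, 0.0822]
ee_rot: [0.864, 0.493, -0.042, -0.096]
force: [-4.0, -2.0, 8.5]
opening: 0.232
clock: 12.08
tool_pos: [0.553, 0.267, 0.0806]
ee_rot: [0.864, 0.493, -0.039, -0.095]
force: [-0.7, 0.2, -0.3]
opening: 0.585
grip now [0.556  0.2646 0.0992] turn to level 0.13 tilt 11.82
t 12.07 tcp [0.553  0.267  0.0806] yaw 59.25 tilt [-9.36  7.35] f [-0.7  0.2 -0.3] op 0.585 rows needed 2
-0.0001 -0.0071 -0.0296 -0.000; -0.0001 -0.0071 -0.0296 -0.000
```

View pics/s9c.png

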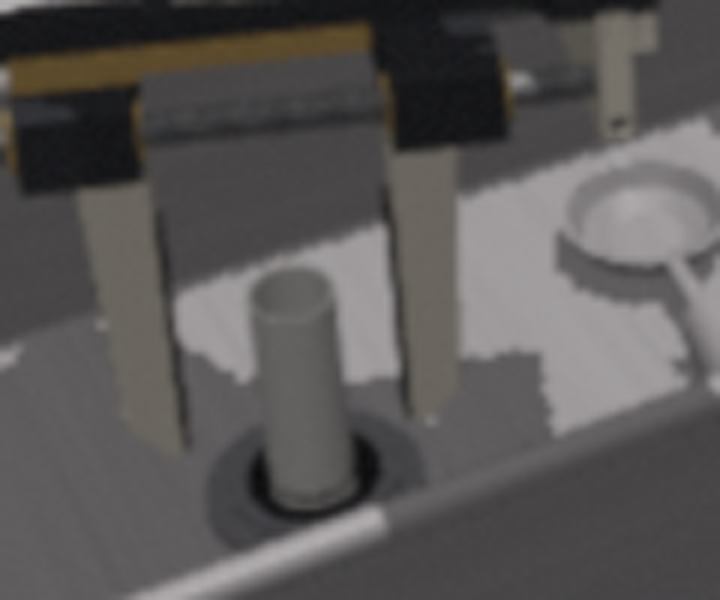

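The tube is released and standing. I'll retract straight up and measure the seating.

```bash
python3 -m creep '0 -0.006 -0.025 0; 0 -0.01 -0.04 0; 0 -0.01 -0.045 0; 0 -0.01 -0.045 0; 0 0 0 0'
python3 - <<'E'
from h import *
from scipy.optimize import least_squares
p,d=optics.grab_frame('side'); cv2.imwrite('pics/s10c.png',cv2.resize(p[170:290,110:250],None,fx=5,fy=5,interpolation=cv2.INTER_CUBIC))
o=robot.get_obs(); print(o['clock'],o['tool_pos'],o['force'])
w=cloud('side',d)
m=(np.hypot(w[...,0]-.557,w[...,1]-.263)<.02)&(w[...,2]>.066)&(w[...,2]<.14)
q=w[m]; print(len(q),'top z',np.sort(q[:,2])[-8:].round(4))
s=q[q[:,2]<.112]
def f(a):
    u=np.array([a[2],a[3],1]); u/=np.linalg.norm(u); v=s-np.array([a[0],a[1],.058]); return np.linalg.norm(np.cross(v,u),axis=1)-.011
r=least_squares(f,[.556,.262,0,0],loss='soft_l1',f_scale=.001); print(r.x.round(4),np.abs(r.fun).mean())
p,d=optics.grab_frame('wrist'); cv2.imwrite('pics/w10.png',p); w=cloud('wrist',d)
m=(np.hypot(w[...,0]-.557,w[...,1]-.263)<.025)&(w[...,2]>.105)&(w[...,2]<.14)
q=w[m]; print(len(q)); 
if len(q): print(np.percentile(q[:,2],[50,80,95]),cv2.minEnclosingCircle(q[:,:2].astype(np.float32)*1000))
p,d=optics.grab_frame('top'); w=cloud('top',d)
m=(np.hypot(w[...,0]-.557,w[...,1]-.263)<.025)&(w[...,2]>.1)&(w[...,2]<.14); print('top cam',m.sum(), w[m][:,2].max() if m.any() else None)
E
```

```text
clock: 12.75
tool_pos: [0.5475, 0.2654, 0.2423]
ee_rot: [0.864, 0.493, -0.04, -0.095]
force: [-0.8, -0.0, -0.3]
opening: 0.6
12.8 [0.54605181 0.2647949  0.23979261] [ 0.06736016 -0.04892268 -1.66929168]
485 top z [0.1202 0.1202 0.1204 0.1208 0.1211 0.1212 0.1213 0.1214]
[ 0.5567  0.2639 -0.0403  0.0092] 0.0006527096106868228
153
[0.11825469 0.11921217 0.11975604] ((554.0700073242188, 262.317626953125), 10.99560832977295)
top cam 0 None
```

View pics/s10c.png

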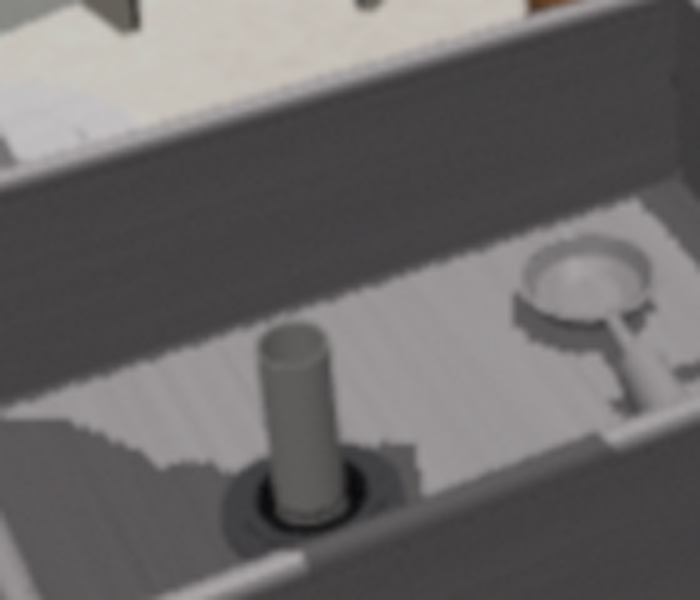

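View pics/w10.png

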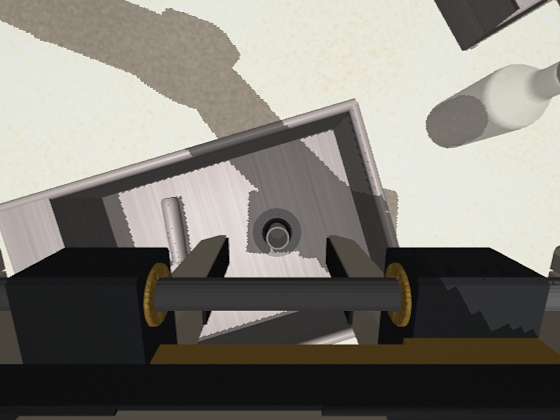

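Run:
```python
from h import *
from scipy.optimize import brentq
K,t,M=cam('side')
A=np.array([.5567,.2639]); sl=np.array([-.0403,.0092])
for y in (505,510,515,520,525):
    u=(314+.5)/5-.5+110; v=(y+.5)/5-.5+170
    r=M@np.array([(u-K[0,2])/K[0,0],(v-K[1,2])/K[1,1],1])
    g=lambda s:np.linalg.norm((t+r*s)[:2]-A-sl*((t+r*s)[2]-.058))-.011
    S=np.linspace(.3,.9,3000); G=[g(s) for s in S]; k=next((i for i in range(len(G)-1) if G[i]>0>=G[i+1]),None)
    print(y,(t+r*S[k]).round(4) if k is not None else None)
p=cv2.imread('pics/s10c.png'); c=p[470:540,305:320].mean((1,2)); print([ (470+i,int(c[i])) for i in range(0,70,3)])
```

```text
505 [0.5464 0.2683 0.0616]
510 [0.5466 0.2684 0.0594]
515 [0.5467 0.2686 0.0572]
520 [0.5469 0.2688 0.055 ]
525 [0.5471 0.2689 0.0527]
[(470, 90), (473, 91), (476, 91), (479, 91), (482, 91), (485, 91), (488, 91), (491, 91), (494, 91), (497, 91), (500, 91), (503, 90), (506, 89), (509, 82), (512, 74), (515, 68), (518, 67), (521, 70), (524, 52), (527, 30), (530, 29), (533, 41), (536, 56), (539, 72)]
```

The line sits at z≈0.057 (0.058 expected), the tube's top is at z≈0.120 (0.120 expected) and it leans 2.4°. So it's home. I'll settle the arm and hand in.

```bash
python3 -m creep '0 -0.003 -0.015 0; 0 0 0 0; 0 0 0 0; 0 0 0 0'
python3 - <<'E'
from h import *
p,d=optics.grab_frame('side'); cv2.imwrite('pics/end.png',p)
for n in('ladle','topping_jar','muddler','pump'): print(n,[(r['score'],r['xyz']) for r in optics.recognise('side',n)][:1])
print(robot.get_obs()['tool_pos'],robot.get_obs()['joint_velocities'].round(3),robot.get_obs()['force']); print(robot.close_job())
E
```

```text
clock: 13.4
tool_pos: [0.5431, 0.2633, 0.2493]
ee_rot: [0.864, 0.492, -0.05, -0.096]
force: [-1.2, 0.7, -0.4]
opening: 0.604
ladle [(0.63, [0.5131, -0.2555, 0.0749])]
topping_jar [(0.7, [0.7271, -0.0057, 0.0766])]
muddler [(0.88, [0.4892, -0.1048, 0.0706])]
pump [(0.73, [0.5154, -0.2597, 0.0736])]
[0.543158   0.26337463 0.24955233] [ 0.001 -0.003 -0.002 -0.002 -0.     0.     0.001] [0.21441732 0.19730221 0.14749695]
the job is handed in; nothing more can be done
None
```

The overflow tube is back in the drain socket, released and standing fully home, and the job is handed in at about 13.6 s. One early collision may count against it.

**Collision:** on the first move, right at the start, a finger swung into what I took to be a fixed syrup-pump nozzle in the sauce rack. The wrist force read about 70 N, under the 120 N limit. I judged it to be the finger, but can't rule out that it counts as the gripper's body pressing with over 40 N. It also left the tool tilted by about 18°. I backed out and did the rest with the tilt, turning the jaws level so the tube stayed nearly upright.

**Seating checks:**

| Check | Measured | Expected |
|---|---|---|
| Tube top height | about 0.120 m (side and wrist cameras) | 0.120 m |
| Dark line height | about 0.057 m | 0.058 m |
| Lean | about 2.4° | below 7° |
| Distance from bore axis | about 1 mm | below 4 mm |
| Press at the stop | 35 N; one more press went no deeper | more than the seal's 14 N |

**Other things:** the network found the muddler, pump and jar where they started, give or take its accuracy and viewing angle. In the last check it gave the pump's position for the spoon, so I discarded that reading. The spoon looked unmoved in the side pictures taken after the tube was released.

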